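# Push a scrap blank down the offcut chute

## Task

With the push stick, poke its slim end through the yellow-edged slot in the green stand until the hidden catch is pressed fully home and the chute shutter is open, then lay the stick down on the black mat and let go. Take it again by its slim half and push the octagonal wooden blank along the ledge with the orange paddle so that it drops down the chute into the tray. Keep the gripper off the blank, lay the stick flat on the mat again without dropping it, and leave the jar, can and spanner alone.

Things in the scene. Friction and masses are not known exactly. Their poses are not given: they have to be found in the camera images.
- stand: Green steel scrap stand, fixed to the bench. Origin on the bench below the middle of the ledge's drop edge; z up, +y the direction of both pushes (robot's left at yaw 0), x across. In mm in this frame: ledge y -105 to 0, x -65 to 65, top at z 160; below it an upright end face at y -105, z 0 to 135, with the slot; chute mouth y 0 to 105; tray beyond. Bars over the ledge: see ledge_edge.
- slot (a point): Centre of the slot's mouth on the end face (stand frame 0, -105, 60 mm). Slot 24 mm wide (x) by 38 tall (z) in an 8 mm plate, hollow behind, edged in yellow; a rod goes in along the stand's +y. The hidden catch, a red 44 by 44 mm plate, sits centred behind it, 47 mm in from the face.
- catch (a joint): Travel of the hidden catch along the stand's +y in m: 0 as found, 0.024 fully home against its stop. It takes about 5 N (more if pushed fast) and stays where it is left. It is linked to the shutter.
- shutter (a joint): Yellow and black shutter plate closing the chute mouth at z 125 mm. 0 = shut, 0.096 = fully open (slid under the ledge towards the stand's -y). It is moved by the catch, 4 mm for each mm.
- ledge_edge (a point): Middle of the ledge's drop edge, at ledge-top height (stand frame 0, 0, 160 mm). Rails 12 mm high leave a lane from x -55 to 55 along the ledge. Two yellow 8 mm guard bars cross above it at stand y -85 and -30, undersides 64 mm above the ledge, on posts at x -60 and 60.
- tray_in (a point): Centre of the tray floor (stand frame 0, 155, 6 mm). Tray inside: stand y 97 to 217, x -55 to 55, walls to z 50. The chute mouth (y 0 to 105, x -55 to 55, far lip and sides up to z 160) has a slick 45 degree slide below it that leads into the tray.
- blank: Loose octagonal pale-wood blank with a round reddish inlay on top: 54 mm across flats, 58 over corners, 28 thick, about 60 g, lying flat on the ledge. Origin in the centre of its underside, z its thickness.
- blank_center (a point): The blank's middle, 14 mm above its underside.
- stick: Loose wooden push stick, about 80 g, flat on the mat: a straight bar 14 mm wide (y), 26 tall (z), with an orange cross paddle at its -x end, 60 wide (y), 14 thick (x), 26 tall. 220 mm long: paddle's outer face at x -110, slim tip at x +110. Origin in the middle of its length, on its underside; x towards the slim tip. Slim half: x above 0.
- stick_tip (a point): Centre of the slim tip's end face (stick frame x 110, z 13 mm).
- mat: Black rubber mat fixed on the bench, 280 (x) by 180 (y) by 4 mm. Origin at its centre on the bench; top 4 mm above it.
- wax_jar: Bystander: amber jar with a steel cap, 64 mm across, 75 tall; origin under its base.
- oil_can: Bystander: blue can, 60 mm across, 100 tall; origin under its base.
- spanner: Bystander: dark steel spanner 170 mm long lying on the bench, along its x; origin in the middle of its underside.
There are look-alikes about, which are no part of the job. Of the things shaped like the stick, the wooden one is meant.

How it is judged (in metres and radians):
On the way, in this order (a step that is already met when the one before it is completed fails the run):
1. the slim tip, inside the slot, has pressed the catch home (20 of 24 mm or more) and the shutter is open (value of joint catch above 0.02 m and value of joint shutter above 0.076 m and y of stick_tip in the frame of stand above -0.048 m), for 0.05 s.
2. the stick lies flat on the mat, let go (x of stick in the frame of mat between -0.12 and 0.12 m and y of stick in the frame of mat between -0.08 and 0.08 m and z of stick in the frame of mat below 0.012 m and angle between stick's own z axis and vertical below 0.15 rad and linear speed of stick below 0.05 m/s and contact force between the fingers and stick below 0.1 N), for 0.2 s.
3. held by its slim half, the stick pushes the blank to the drop edge with its paddle (contact force between stick and blank above 0.02 N and x of the grasp point in the frame of stick above 0 m and contact force between the fingers and stick above 1 N and x of blank_center in the frame of stick below -0.11 m and y of blank_center in the frame of stand above -0.025 m).
4. the blank lies in the tray (x of blank_center in the frame of stand between -0.055 and 0.055 m and y of blank_center in the frame of stand between 0.08 and 0.217 m and z of blank_center in the frame of stand below 0.055 m and linear speed of blank below 0.05 m/s), for 0.2 s.
At the end, for the whole second after the job is handed in: Blank at rest in the tray (middle inside its walls, under 55 mm up); catch still in 18 mm or more; stick let go, at rest, flat (0.15 rad) on the mat, its middle within 120 by 80 mm of the mat's centre; jar, can and spanner within 30 mm of their starts (all of step 2 and all of step 4 and value of joint catch above 0.018 m and angular speed of blank below 0.3 rad/s); the robot touches nothing.
It fails at once if the gripper or arm touches the blank (contact force between any of the fingers, the arm and blank above 0.5 N).
It fails at once if the stick is dropped (contact force between the fingers and stick below 0.05 N and linear speed of stick above 0.6 m/s).
It fails at once if jar moved more than 30 mm or tipped (distance of wax_jar from where it was at the start of the episode above 0.03 m or angle between wax_jar's own z axis and vertical above 0.3 rad).
It fails at once if can moved more than 30 mm or tipped (distance of oil_can from where it was at the start of the episode above 0.03 m or angle between oil_can's own z axis and vertical above 0.3 rad).
It fails at once if spanner moved more than 30 mm or tipped (distance of spanner from where it was at the start of the episode above 0.03 m or angle between spanner's own z axis and vertical above 0.3 rad).
It also fails if it takes over 67 s, if anything falls off the work surface, if the arm or the gripper's body presses on something with over 40 N, if the wrist force passes 120 N, or if a joint passes its speed limit or range.

## Robot

A 6-joint arm with a two-finger parallel gripper is mounted at the origin on the work surface. World frame = base frame: x ahead of the robot, y to its left, z up, the work surface at z = 0. Lengths are in mm, angles in rad, forces in N, time in s.
With the tool pointing down it reaches from about 325 to 850 mm from the base axis. Payload 15.5 kg.
Tool frame: the origin (TCP) lies at the very end of the fingers, on their centre line; the grasp point (between the pads) lies 19 mm behind it; z points along the fingers, y is the line along which they close (so a half turn about z gives the same grasp; the last joint's range is limited). The gripper opens to 91 mm and grips with 3 to 60 N. Pads are 32 mm wide; open, the fingers measure 118 mm over their backs; the gripper's body (76 mm by 178 mm) begins 60 mm behind the grasp point.
Start: joints at [1.054, 0.494, 1.345, -0, 1.302, -0.096], TCP at [255.302, 570.48, 213.915] pointing down, gripper open.
Joint ranges: [-2.91, 2.91], [-0.82, 2.16], [0.22, 2.67], [-1.22, 4.37], [0.12, 2.79], [-3.08, 3.08]. Speed limits (rad/s): [1.89, 1.89, 2.57, 3.01, 3.01, 3.01].

## Interface

Orientations are given as a unit quaternion [x, y, z, w].
In Python, from cell import manip gives the robot as it stands.
- The arm moves only by the tool carry_out, never from a script. Its argument "motion" is a list of rows, each a list of 3 entries, a list of its own where there are three numbers: the shift along the world's x, y, z in cm, then the turn about the world's z in rad, then the opening, from -1 (shut) to 1 (fully open). In form: [[[dx, dy, dz], yaw, fingers], ...]. A call has 1 to 10 rows; each row shifts and turns the commanded pose from where the row before left it; what a row does not reach is not made up. A row lasts 1/12 s, in which the tool goes at most 41.7 mm and 7.16 degrees, less where a joint would pass 70% of its speed; a pose out of reach is approached as far as the arm can. A call is refused whole if a number of a shift passes 4.17 or a number of a turn 0.125, either way. A call with a gripper value outside its range is refused whole. The fingers move at their own pace and stop on an object; "newtons" is the grip in N (left out, the last holds). Time passes only in rows, so rows that do not move let the fingers close. It gives the time, the measured TCP pose, the force, the opening and the grip force at its end, in the units of the state.
- manip.sense(): the state, without advancing time (a new reading comes with each control period).
- manip.camera(name): name is "side" or "top"; returns the picture (384x512x3 uint8, blue, green, red); there is no depth.
- manip.camera_params(name): a dict with "intrinsics" (3x3 intrinsics, pixels), "pose" (4x4, takes a point from camera to world coordinates). Camera axes: x right, y up, looking along -z (the intrinsics and any distortion apply to the point x, -y, -z); pixel columns grow to the right and rows downward; lengths in mm; the calibration is good to about 2 mm. A picture is of the moment at which its call begins. camera_params takes no time and is no camera call.
- manip.finish_job(): hands the job in; it is judged then, once.
The state is a dict: "time_s": time; "joint_pos": joint angles; "dq": joint speeds; "joint_torque": joint torques, N m; "tool_pos": TCP position; "orientation": TCP orientation; "force": force on the tool from outside, world axes, zero at the start; "ft_torque": the same for the moment, N m; "width": finger opening in mm; "finger_force": force on a finger pad.
Only numpy, scipy, OpenCV 4.12 (cv2) and the standard library are available. Lean on these libraries where they do the work, as an engineer would, in place of code of your own. Each camera call takes 0.05 s, during which the arm holds its last target. There are 200 camera calls.

## Working session

There is one attempt and no reset: what is moved stays moved. The work goes in short steps, Python scripts to look and compute and a tool call to move; the robot and the scene stay as the last step left them, time stands still between calls to the robot, and variables do not carry over. Pictures are saved under pics/ and viewed, at most 10 in all, crops included, and the job is handed in when it is done.

Besides the shell and the picture viewer there is one more tool, called as name(argument=value, ...) on one line, values as JSON. carry_out: Moves the arm, as the interface text tells. Its arguments: {"type":"object","properties":{"motion":{"type":"array"},"newtons":{"type":"number"}},"required":["motion"]}

```bash
mkdir -p pics; ls; python3 - <<'E'
from cell import manip
import cv2,numpy as np
for n in("top","side"):
    cv2.imwrite(f"pics/{n}0.png",manip.camera(n))
    p=manip.camera_params(n);print(n,np.array(p["intrinsics"]).round(1).tolist(),np.array(p["pose"]).round(3).tolist(),[k for k in p])
s=manip.sense();print(s["orientation"],s["width"],s["time_s"],s["tool_pos"])
E
```

```text
pics
top [[348.9, 0.0, 257.1], [0.0, 348.9, 195.6], [0.0, 0.0, 1.0]] [[0.123, 0.968, -0.219, 288.688], [-0.992, 0.12, -0.025, -76.261], [0.002, 0.22, 0.975, 1222.561], [0.0, 0.0, 0.0, 1.0]] ['intrinsics', 'pose']
side [[498.1, 0.0, 263.4], [0.0, 498.1, 195.5], [0.0, 0.0, 1.0]] [[0.944, 0.239, -0.226, 110.626], [-0.329, 0.711, -0.622, -1221.023], [0.012, 0.662, 0.75, 1534.39], [0.0, 0.0, 0.0, 1.0]] ['intrinsics', 'pose']
[ 2.08868406e-01  9.77943622e-01 -4.93540385e-04 -1.34743654e-04] 91.09021726133727 0.1 [255.17759798 570.19155788 213.41644552]
```

View pics/top0.png

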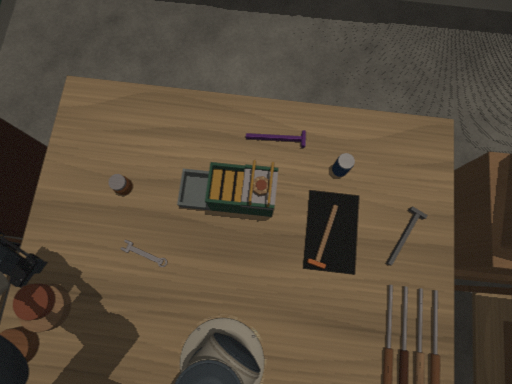

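View pics/side0.png

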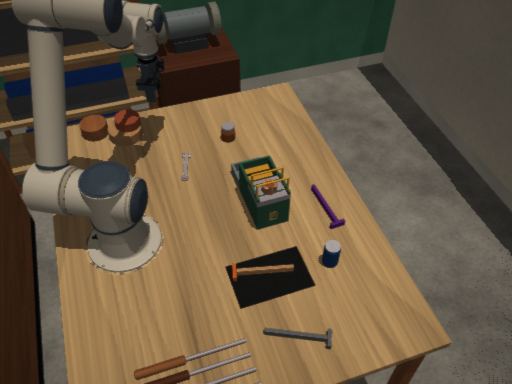

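Three stick-like things in the top view: purple (276,138), wooden with orange paddle on the black mat (323,237), and grey (405,237). The wooden one on the mat fits the description. The stand is at (242,190), its ledge to the right, the tray to the left. I'll confirm with an enlarged crop.

```bash
python3 - <<'E'
import cv2,numpy as np
t=cv2.imread("pics/top0.png");s=cv2.imread("pics/side0.png")
a=cv2.resize(t[150:280,170:370],None,fx=4,fy=4,interpolation=cv2.INTER_CUBIC)  # 800x520
cv2.imwrite("pics/topc.png",a)
b=cv2.resize(s[140:310,210:350],None,fx=3.5,fy=3.5,interpolation=cv2.INTER_CUBIC)
cv2.imwrite("pics/sidec.png",b)
E
```

```text
(no output)
```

View pics/topc.png

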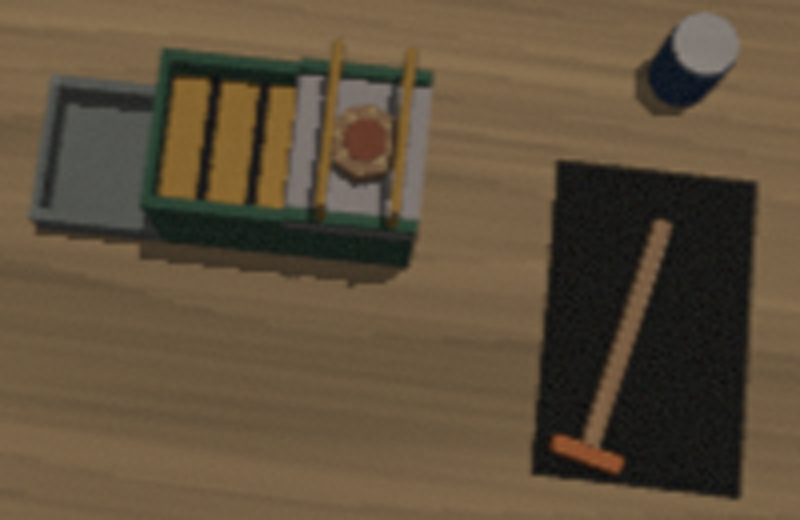

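View pics/sidec.png

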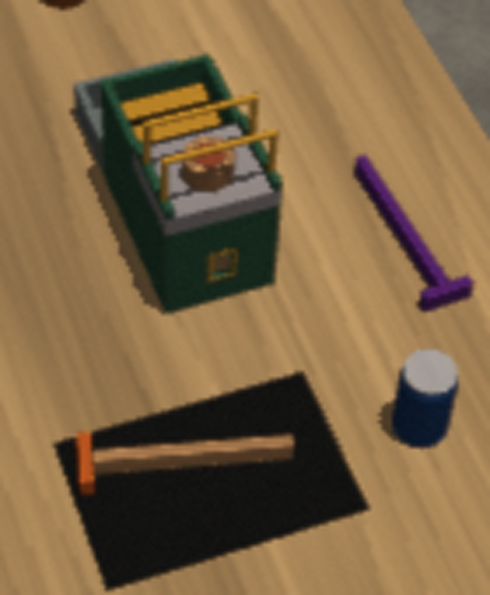

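The crops confirm it: the wooden bar with its tip at top-crop (661,220) and the orange paddle at (588,453) on the black mat. The purple and grey ones are look-alikes. The slot is at side-crop (222,264) and the blank's inlay at top-crop (367,139).

```bash
cat >h.py <<'E'
from cell import manip
import numpy as np
from scipy.optimize import least_squares
P={n:manip.camera_params(n) for n in("top","side")}
def proj(n,w):
    T=np.linalg.inv(np.array(P[n]["pose"]));c=T[:3,:3]@np.asarray(w,float)+T[:3,3]
    p=np.array(P[n]["intrinsics"])@np.array([c[0],-c[1],-c[2]]);return p[:2]/p[2]
def ray(n,uv,z):
    M=np.array(P[n]["pose"]);K=np.array(P[n]["intrinsics"])
    d=np.linalg.inv(K)@[*uv,1];d=M[:3,:3]@[d[0],-d[1],-d[2]];o=M[:3,3];return o+d*(z-o[2])/d[2]
T0=lambda u,v:("top",(np.array([u,v])+.5)/4-.5+[170,150])
S0=lambda u,v:("side",(np.array([u,v])+.5)/3.5-.5+[210,140])
def place(q,p):
    c,s=np.cos(q[2]),np.sin(q[2]);return np.array([q[0]+c*p[0]-s*p[1],q[1]+s*p[0]+c*p[1],p[2]])
def fit(obs,x0):
    f=lambda q:np.concatenate([proj(o[0],place(q,p))-o[1] for o,p in obs])
    r=least_squares(f,x0,x_scale=[100,100,1],loss="soft_l1");return r.x,f(r.x).reshape(-1,2)
E
python3 - <<'E'
from h import *
np.set_printoptions(suppress=True,precision=2)
g=lambda n,a,z:ray(n,a,z)
st=[(T0(432,72),(65,-105,172)),(T0(415,232),(-65,-105,172)),(T0(163,50),(63,112,160)),
(S0(222,264),(0,-105,60)),(S0(165,311),(-65,-105,0)),(S0(273,283),(65,-105,0)),(S0(410/1,0) if 0 else T0(431,88),(55,-105,160))]
for n,o,x0 in [("stand",st,[520,50,0]),
("stick",[(T0(662,219),(110,0,30)),(T0(592,443),(-96,0,30)),(S0(294,436),(110,7,30)),(S0(294,458),(110,-7,4)),(S0(94,453),(-96,7,30))],[430,-250,0]),
("mat",[(T0(556,160),(140,90,4)),(T0(756,182),(140,-90,4)),(T0(741,497),(-140,-90,4)),(T0(533,473),(-140,90,4)),(S0(303,372),(140,90,4)),(S0(368,507),(140,-90,4))],[430,-280,0])]:
    q,r=fit(o,x0);print(n,q);print(r.tolist())
print("blank",ray(*T0(367,139),188), ray(*S0(208,153),188))
print("can",ray(*T0(705,45),100),"jar",ray("top",(118,181),75),"span",ray("top",(130,247),5),ray("top",(165,262),5))
E
```

```text
stand [556.44   1.5    0.01]
[[0.20514040710844483, -0.09052757187214411], [0.17078279678247554, 0.2886557628940807], [-0.4838424777833552, -0.3361438975987596], [-0.2117301297438985, -0.1153420032733834], [-0.03555408492815104, 0.512208811794153], [0.28032288810453565, -0.11670836524848482], [-0.090429898301295, 0.039502308363069005]]
stick [ 451.9  -297.8    -0.22]
[[0.7579969276526413, -0.010263066053425973], [0.3658034662813634, 0.5017776196148702], [-0.05349525598029459, -0.9817707341094888], [0.12300287589550862, -0.018719326731002184], [-0.028814406866530362, -0.7657244574746187]]
mat [ 468.7  -318.68    0.01]
[[0.2981557050451329, -0.1762944571884475], [0.36447918981406247, -0.17769408584388202], [0.1593645479469501, 0.6542327545864737], [-0.4697407318582236, 0.6018817009057784], [0.0038641291394583277, -0.7855669345712215], [0.7295855486937057, -0.2867080351880418]]
blank [557.53 -58.41 188.  ] [556.58 -54.91 188.  ]
can [ 696.94 -330.2   100.  ] jar [538.52 428.88  75.  ] span [326.9  368.92   5.  ] [291.51 239.62   5.  ]
```

Poses in world mm:
- stand (556.5, 1.5), yaw about 0.01
- stick (452, -298), yaw -0.22
- mat (469, -319)
- blank (557, -57)

I'll move over the stick with the tool's x axis along it.

carry_out(motion=[[[0.7,-3.4,0.8],-0.117,1],[[0.7,-3.4,0.8],-0.117,1],[[0.7,-3.4,0.8],-0.117,1],[[0.7,-3.4,0.8],-0.117,1],[[0.7,-3.4,0.8],-0.117,1],[[0.7,-3.4,0.8],-0.117,1],[[0.7,-3.4,0.8],-0.117,1],[[0.7,-3.4,0.8],-0.117,1],[[0.7,-3.4,0.8],-0.117,1],[[0.7,-3.4,0.8],-0.117,1]], newtons=30)

```text
time_s: 0.93
tool_pos: [325.0, 228.9, 294.1]
orientation: [0.716, 0.698, -0.0, -0.0]
force: [1.2, 0.1, -0.2]
width: 91.0
finger_force: 0.0
```

carry_out(motion=[[[0.7,-3.4,0],-0.117,1],[[0.7,-3.4,0],-0.117,1],[[0.7,-3.4,0],-0.117,1],[[0.7,-3.4,0],-0.117,1],[[0.7,-3.4,0],-0.117,1],[[0.7,-3.4,0],-0.117,1],[[0.7,-3.4,0],-0.117,1],[[0.7,-3.4,0],-0.117,1],[[0.7,-3.4,0],-0.117,1],[[0.7,-3.4,0],-0.117,1]])

```text
time_s: 1.77
tool_pos: [395.1, -111.3, 293.9]
orientation: [0.983, 0.186, -0.0, -0.0]
force: [1.1, 0.9, -0.1]
width: 91.0
finger_force: 0.0
```

carry_out(motion=[[[0.6,-3.0,0],-0.099,1],[[0.6,-3.0,-2],-0.099,1],[[0.6,-3.0,-2.5],-0.099,1],[[0.6,-3.0,-2.5],-0.099,1],[[0.6,-3.0,-2.5],-0.099,1],[[0.6,-3.2,-2.5],-0.099,1],[[0,0,-2.5],0,1],[[0,0,-2.5],0,1],[[0,0,-2],0,1],[[0,0,0],0,1]])

```text
time_s: 2.6
tool_pos: [429.4, -290.2, 100.5]
orientation: [0.994, -0.107, -0.003, -0.002]
force: [-1.5, 0.8, -0.9]
width: 91.2
finger_force: 0.0
```

```bash
python3 - <<'E'
from h import *
import cv2
s=manip.camera("side");t=manip.camera("top")
a=cv2.resize(s[230:310,220:320],None,fx=5,fy=5,interpolation=cv2.INTER_CUBIC)
b=cv2.resize(t[185:275,295:355],None,fx=5,fy=5,interpolation=cv2.INTER_CUBIC)[:400]
cv2.imwrite("pics/c1.png",np.hstack([a,b]))
print(manip.sense()["tool_pos"])
E
```

```text
[ 431.03994117 -291.28357283  103.90855853]
```

View pics/c1.png

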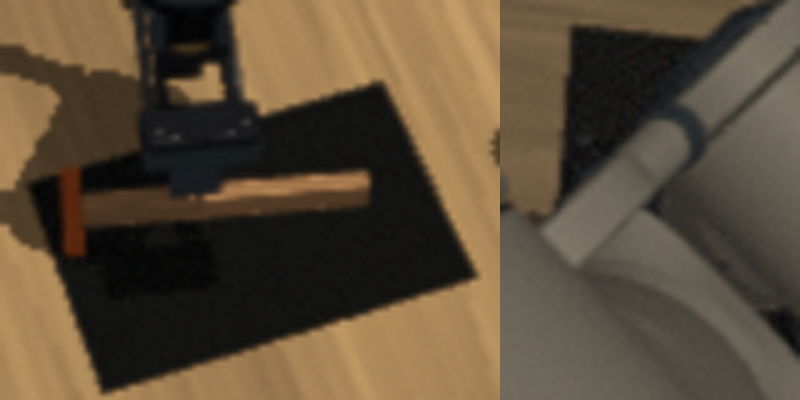

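The side crop shows the open gripper above the stick's near-middle, fingers astride the bar, with the tip at (371,190) and the paddle at (72,212). The top view is blocked by the arm. I'll descend and grip.

carry_out(motion=[[[0.1,-0.2,-2.5],0,1],[[0,0,-2.5],0,1],[[0,0,-2],0,1],[[0,0,-1.5],0,1],[[0,0,-1.1],0,1],[[0,0,0],0,1],[[0,0,0],0,-1],[[0,0,0],0,-1],[[0,0,0],0,-1],[[0,0,0],0,-1]], newtons=30)

```text
time_s: 3.53
tool_pos: [432.8, -293.9, 9.0]
orientation: [0.994, -0.106, 0.001, 0.0]
force: [0.3, -0.1, -0.5]
width: 67.4
finger_force: 0.0
```

carry_out(motion=[[[0,0,0],0,-1],[[0,0,0],0,-1],[[0,0,0],0,-1],[[0,0,0],0,-1],[[0,0,0],0,-1]])

```text
time_s: 3.95
tool_pos: [432.3, -293.5, 7.9]
orientation: [0.994, -0.106, -0.0, -0.0]
force: [-0.3, 0.1, -0.2]
width: 34.1
finger_force: 0.0
```

carry_out(motion=[[[0,0,0],0,-1],[[0,0,0],0,-1],[[0,0,0],0,-1],[[0,0,0],0,-1],[[0,0,0],0,-1],[[0,0,0],0,-1],[[0,0,0],0,-1]])

```text
time_s: 4.53
tool_pos: [432.3, -293.5, 7.9]
orientation: [0.994, -0.106, -0.0, -0.0]
force: [-0.7, 0.8, -2.1]
width: 13.8
finger_force: 30.0
```

carry_out(motion=[[[0,0,2.5],0,-1],[[0,0,2.5],0,-1],[[0.9,0.1,1.0],0.119,-1],[[0.9,0.1,0],0.119,-1],[[0.9,0.1,0],0.119,-1],[[0.9,0.1,0],0.119,-1],[[0.9,0.1,0],0.119,-1],[[0.9,0.1,0],0.119,-1],[[0.9,0.1,0],0.119,-1],[[0.9,0.1,0],0.119,-1]])

```text
time_s: 5.37
tool_pos: [504.6, -285.4, 67.9]
orientation: [0.931, 0.364, -0.0, -0.0]
force: [-0.2, 1.5, -1.1]
width: 13.9
finger_force: 30.0
```

carry_out(motion=[[[0.8,0.2,0],0.119,-1],[[0.8,0.2,0],0.119,-1],[[0.8,0.2,-0.5],0.119,-1],[[0.8,0.2,-0.5],0.119,-1],[[0.8,0.2,-0.5],0.119,-1],[[0.8,0.2,0],0.119,-1],[[0.7,0,0],0.119,-1],[[0,0,0],0,-1],[[0,0,0],0,-1]])

```text
time_s: 6.12
tool_pos: [559.2, -273.4, 52.7]
orientation: [0.708, 0.706, -0.0, -0.0]
force: [-0.6, -0.7, 0.1]
width: 14.1
finger_force: 30.0
```

```bash
python3 - <<'E'
from h import *
import cv2
s=manip.camera("side");t=manip.camera("top")
a=cv2.resize(s[170:270,230:310],None,fx=5,fy=5,interpolation=cv2.INTER_CUBIC)
b=cv2.resize(t[150:250,240:320],None,fx=5,fy=5,interpolation=cv2.INTER_CUBIC)
cv2.imwrite("pics/c2.png",np.hstack([a,b]))
q=manip.sense();print(q["tool_pos"],q["orientation"],q["joint_pos"])
E
```

```text
[ 558.77741274 -273.47359903   52.83834114] [ 7.08216699e-01  7.05995081e-01 -8.51339072e-05 -2.13138695e-04] [-5.51055878e-01  6.74120238e-01  1.50872607e+00 -8.05114610e-05
  9.59200617e-01 -5.47867792e-01]
```

View pics/c2.png

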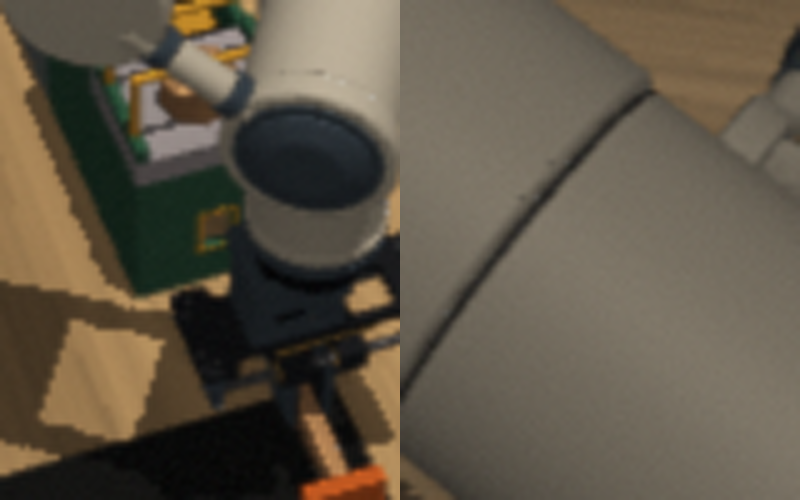

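The side crop shows the stick held with its paddle at (345,490), pointing at the slot at (218,230). The wrist hides the tip in both views, so I'll go in slowly and watch the force.

carry_out(motion=[[[-0.13,0,-0.2],0.01,-1],[[0,0.8,0],0,-1],[[0,0.8,0],0,-1],[[0,0.8,0],0,-1],[[0,0.8,0],0,-1],[[0,0.6,0],0,-1],[[0,0.6,0],0,-1],[[0,0.5,0],0,-1],[[0,0.5,0],0,-1],[[0,0,0],0,-1]])

```text
time_s: 7.05
tool_pos: [557.9, -218.5, 50.9]
orientation: [0.703, 0.711, -0.0, -0.0]
force: [0.1, -0.6, -0.9]
width: 14.1
finger_force: 30.0
```

No contact force with the tip about 14 mm inside, so it's in the slot. Continuing.

carry_out(motion=[[[0,0.6,0],0,-1],[[0,0.6,0],0,-1],[[0,0.6,0],0,-1],[[0,0.5,0],0,-1],[[0,0.4,0],0,-1],[[0,0.4,0],0,-1],[[0,0.4,0],0,-1],[[0,0.4,0],0,-1],[[0,0.4,0],0,-1],[[0,0.4,0],0,-1]])

```text
time_s: 7.88
tool_pos: [558.0, -172.8, 51.0]
orientation: [0.703, 0.711, -0.0, 0.0]
force: [-1.7, -5.4, -0.3]
width: 13.9
finger_force: 30.0
```

carry_out(motion=[[[0,0.3,0],0,-1],[[0,0.3,0],0,-1],[[0,0.2,0],0,-1],[[0,0.2,0],0,-1],[[0,0.1,0],0,-1],[[0,0,0],0,-1]])

```text
time_s: 8.38
tool_pos: [558.2, -162.7, 51.2]
orientation: [0.703, 0.711, -0.001, 0.001]
force: [-2.9, -13.8, 0.3]
width: 13.8
finger_force: 30.0
```

carry_out(motion=[[[0,0.1,0],0,-1],[[0,0.1,0],0,-1],[[0,0,0],0,-1],[[0,0,0],0,-1]])

```text
time_s: 8.72
tool_pos: [558.7, -162.6, 51.4]
orientation: [0.703, 0.711, -0.001, 0.002]
force: [-5.0, -26.5, -0.4]
width: 14.0
finger_force: 30.0
```

```bash
python3 - <<'E'
from h import *
import cv2
s=manip.camera("side");t=manip.camera("top")
a=cv2.resize(s[130:230,220:310],None,fx=4,fy=4,interpolation=cv2.INTER_CUBIC)
b=cv2.resize(t[150:250,190:290],None,fx=4,fy=4,interpolation=cv2.INTER_CUBIC)
cv2.imwrite("pics/c3.png",np.hstack([a,b]))
q=manip.sense();print(q["tool_pos"],q["force"])
E
```

```text
[ 558.69036807 -162.59341614   51.45170094] [ -4.27025409 -26.61279384  -0.1459325 ]
```

View pics/c3.png

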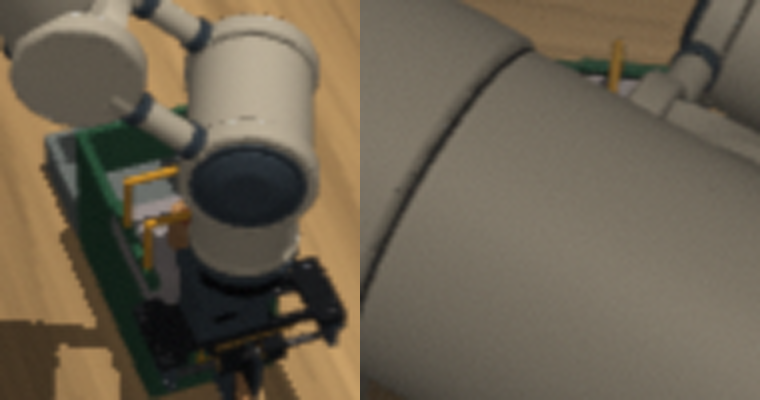

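The shutter is open: in the side crop the yellow plate is gone from the chute mouth and the grey slide shows at (145,170). Force rises at the stop, TCP y -162.6. I'll withdraw, then lay the stick on the mat.

carry_out(motion=[[[0,-0.8,0],0,-1],[[0,-1.2,0],0,-1],[[0,-1.2,0],0,-1],[[0,-1.2,0],0,-1],[[0,-1.2,0],0,-1],[[0,-1.2,0],0,-1],[[0,-1.2,0],0,-1],[[0,-1.2,0],0,-1],[[0,-1.2,0],0,-1],[[0,-1.2,0],0,-1]])

```text
time_s: 9.65
tool_pos: [557.9, -276.8, 50.9]
orientation: [0.703, 0.711, -0.0, -0.0]
force: [0.2, -0.1, -1.0]
width: 13.8
finger_force: 30.0
```

carry_out(motion=[[[-0.9,-0.3,0.5],-0.12,-1],[[-0.9,-0.3,0.5],-0.12,-1],[[-0.9,-0.3,0],-0.12,-1],[[-0.9,-0.3,0],-0.12,-1],[[-0.9,-0.3,0],-0.12,-1],[[-0.9,-0.3,0],-0.12,-1],[[-0.9,-0.3,0],-0.12,-1],[[-0.9,-0.3,0],-0.12,-1],[[-0.9,-0.3,0],-0.12,-1],[[-0.9,-0.3,0],-0.12,-1]])

```text
time_s: 10.48
tool_pos: [467.6, -306.3, 61.0]
orientation: [0.982, 0.187, 0.0, 0.0]
force: [0.7, -0.5, -0.5]
width: 14.2
finger_force: 30.0
```

carry_out(motion=[[[-0.6,-0.3,0],-0.12,-1],[[-0.6,-0.3,-0.5],-0.12,-1],[[-0.6,-0.3,-0.5],-0.12,-1],[[0,0,-1],0,-1],[[0,0,-0.8],0,-1],[[0,0,-0.6],0,-1],[[0,0,-0.5],0,-1],[[0,0,0],0,-1]])

```text
time_s: 11.15
tool_pos: [449.8, -314.0, 20.7]
orientation: [1.0, 0.012, -0.001, -0.001]
force: [0.1, 0.1, -0.3]
width: 13.8
finger_force: 30.0
```

carry_out(motion=[[[0,0,-0.4],0,-1],[[0,0,-0.4],0,-1],[[0,0,-0.3],0,-1],[[0,0,-0.1],0,-1],[[0,0,0],0,-1],[[0,0,0],0,-1]])

```text
time_s: 11.65
tool_pos: [450.1, -314.6, 10.0]
orientation: [1.0, 0.011, 0.0, 0.0]
force: [-0.6, 0.5, -0.3]
width: 13.9
finger_force: 30.0
```

carry_out(motion=[[[0,0,-0.1],0,-1],[[0,0,-0.1],0,-1],[[0,0,0],0,-1]])

```text
time_s: 11.9
tool_pos: [450.1, -314.6, 7.9]
orientation: [1.0, 0.011, 0.0, 0.0]
force: [-0.2, 0.3, -0.4]
width: 13.9
finger_force: 30.0
```

carry_out(motion=[[[0,0,0],0,0],[[0,0,0],0,0],[[0,0,0],0,0],[[0,0,0],0,0],[[0,0,0],0,0],[[0,0,0],0,0],[[0,0,0],0,0],[[0,0,0],0,0]])

```text
time_s: 12.57
tool_pos: [450.0, -314.5, 7.9]
orientation: [1.0, 0.011, -0.0, -0.0]
force: [0.5, -0.6, -0.1]
width: 45.4
finger_force: 0.0
```

carry_out(motion=[[[0,0,0.1],0,0],[[1,0,0],0,0],[[1,0.1,0],0,0],[[1.2,0,0],0,0],[[1.2,0,0],0,0],[[1.2,0,0],0,0],[[1.0,0,-0.1],0,0],[[0,0,0],0,0]])

```text
time_s: 13.23
tool_pos: [518.6, -313.6, 7.8]
orientation: [1.0, 0.011, 0.001, 0.0]
force: [-1.1, 1.5, -0.2]
width: 46.0
finger_force: 0.0
```

```bash
python3 - <<'E'
from h import *
import cv2
s=manip.camera("side")
cv2.imwrite("pics/c4.png",cv2.resize(s[130:310,210:350],None,fx=3.3,fy=3.3,interpolation=cv2.INTER_CUBIC))
q=manip.sense();print(q["tool_pos"],q["width"])
for x in(-110,47,110): print(x,(proj("side",[470+x,-314.6+.022*x,30])-[210,130])*3.3)
E
```

```text
[ 517.21602626 -313.37349695    7.73221637] 45.39488899407119
-110 [100.66856327 492.02329194]
47 [237.7789278  449.29617571]
110 [291.18353939 432.65392511]
```

View pics/c4.png

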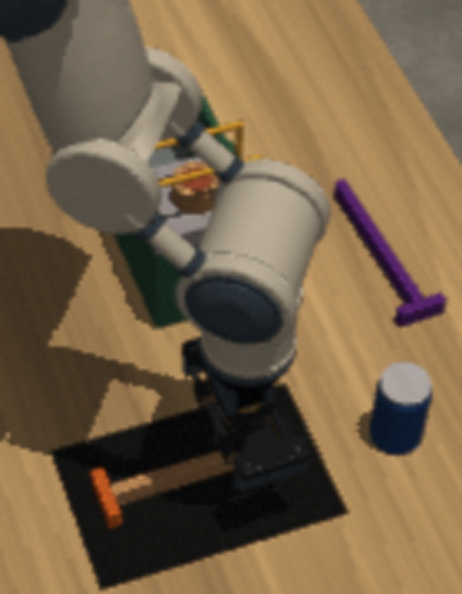

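The side crop shows the stick flat on the mat with the paddle at (105,497), close to my prediction, and the fingers open around its slim half. I'll grip there, lift and turn the paddle to +y.

carry_out(motion=[[[0,0,0],0,-1],[[0,0,0],0,-1],[[0,0,0],0,-1],[[0,0,0],0,-1],[[0,0,0],0,-1],[[0,0,0],0,-1],[[0,0,0],0,-1],[[0,0,0],0,-1],[[0,0,0],0,-1],[[0,0,0],0,-1]], newtons=45)

```text
time_s: 14.12
tool_pos: [515.9, -313.5, 8.0]
orientation: [1.0, 0.011, -0.0, 0.0]
force: [-2.3, 0.3, 3.0]
width: 14.1
finger_force: 45.0
```

carry_out(motion=[[[0,0,0],0,-1],[[0,0,1],0,-1],[[0,0,2],0,-1],[[0,0,2.5],0,-1],[[0,0,3],0,-1],[[0,0,3],0,-1],[[0,0,3],0,-1],[[0,0,1.5],0,-1],[[0,0,0.7],0,-1],[[0,0,0],0,-1]])

```text
time_s: 14.95
tool_pos: [516.7, -313.9, 176.7]
orientation: [1.0, 0.011, 0.001, 0.001]
force: [-0.3, -0.7, -0.8]
width: 13.7
finger_force: 45.0
```

carry_out(motion=[[[0.3,0,0],-0.122,-1],[[0.3,0,0],-0.122,-1],[[0.3,0,0],-0.122,-1],[[0.3,0,0],-0.122,-1],[[0.3,0,0],-0.122,-1],[[0.3,0,0],-0.122,-1],[[0.4,0.1,0],-0.122,-1],[[0.4,0.1,0],-0.122,-1],[[0.4,0.1,0],-0.122,-1],[[0.4,0.1,0],-0.122,-1]])

```text
time_s: 15.78
tool_pos: [549.5, -308.9, 173.1]
orientation: [0.824, -0.566, -0.001, -0.0]
force: [-0.0, 0.7, -1.1]
width: 13.6
finger_force: 45.0
```

carry_out(motion=[[[0.3,0.1,0],-0.122,-1],[[0.3,0.1,0],-0.122,-1],[[0.3,0,0],-0.118,-1],[[0,0,0],0,-1],[[0,0,0],0,-1],[[0,0,0],0,-1]])

```text
time_s: 16.28
tool_pos: [558.5, -307.3, 174.0]
orientation: [0.712, -0.702, -0.001, 0.0]
force: [0.6, 0.0, -1.1]
width: 13.8
finger_force: 45.0
```

```bash
python3 - <<'E'
from h import *
import cv2
s=manip.camera("side");t=manip.camera("top")
a=cv2.resize(s[140:260,220:320],None,fx=4,fy=4,interpolation=cv2.INTER_CUBIC)
b=cv2.resize(t[140:260,230:330],None,fx=4,fy=4,interpolation=cv2.INTER_CUBIC)
cv2.imwrite("pics/c5.png",np.hstack([a,b]))
q=manip.sense();p=q["tool_pos"];print(p,q["orientation"],q["joint_pos"][5])
u=p[2]-3.9
for dx in(-30,30):
  for y,z in((157,26),(143,26),(143,0)): print(dx,y,z,(proj("side",[p[0]+dx,p[1]+y,u+z])-[220,140])*4,(proj("top",[p[0]+dx,p[1]+y,u+z])-[230,140])*4+[400,0])
E
```

```text
[ 558.68312387 -307.41352562  174.50837338] [ 7.11820089e-01 -7.02361757e-01 -3.46493604e-04  5.06460190e-05] 2.531559365524689
-30 157 26 [203.1031474  249.23665796] [642.28741688 226.00567792]
-30 143 26 [208.48500027 260.66875022] [660.77975226 228.24175985]
-30 143 0 [207.75225933 279.56086423] [657.11790189 235.53315968]
30 157 26 [266.39666321 232.91624289] [650.29196942 149.82428901]
30 143 26 [272.0487734  244.18021697] [668.55855565 152.00780529]
30 143 0 [270.62842279 263.10866815] [664.75982209 160.98561052]
```

View pics/c5.png

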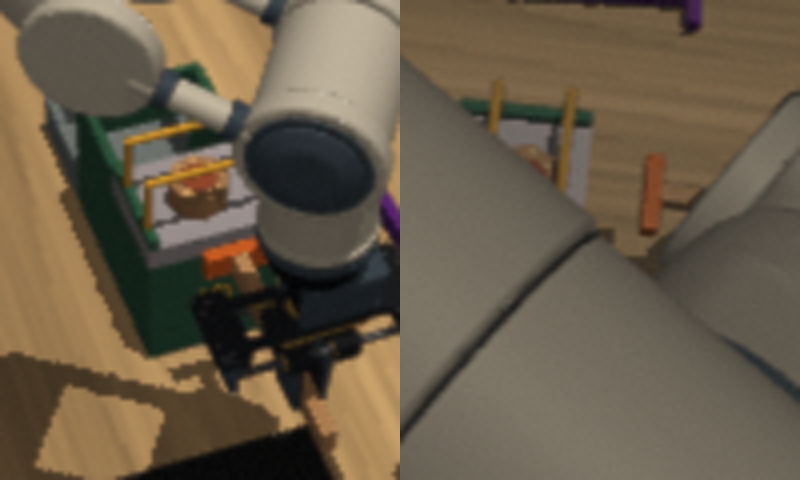

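The paddle's corners, side crop (203,250) and top crop (642-665,150-232), match the prediction and line up with the blank. I'll lower it a little and push.

carry_out(motion=[[[0,0,-0.4],0,-1],[[0,0,-0.35],0,-1],[[0,0.8,0],0,-1],[[0,0.8,0],0,-1],[[0,0.8,0],0,-1],[[0,0.8,0],0,-1],[[0,0.8,0],0,-1],[[0,0.8,0],0,-1],[[0,0.6,0],0,-1],[[0,0.5,0],0,-1]])

```text
time_s: 17.22
tool_pos: [559.1, -247.6, 167.5]
orientation: [0.711, -0.703, 0.0, -0.0]
force: [-0.5, -0.7, -0.4]
width: 13.5
finger_force: 45.0
```

carry_out(motion=[[[0,0.5,0],0,-1],[[0,0.5,0],0,-1],[[0,0.5,0],0,-1],[[0,0.5,0],0,-1],[[0,0.5,0],0,-1],[[0,0.5,0],0,-1],[[0,0.5,0],0,-1],[[0,0.5,0],0,-1],[[0,0.5,0],0,-1],[[0,0.5,0],0,-1]])

```text
time_s: 18.05
tool_pos: [559.0, -198.0, 167.4]
orientation: [0.711, -0.703, -0.0, 0.0]
force: [-0.2, -0.6, -0.4]
width: 14.4
finger_force: 45.0
```

carry_out(motion=[[[0,0.5,0],0,-1],[[0,0.5,0],0,-1],[[0,0.5,0],0,-1],[[0,0.5,0],0,-1],[[0,0.5,0],0,-1],[[0,0.5,0],0,-1],[[0,0.5,0],0,-1],[[0,0.5,0],0,-1],[[0,0.4,0],0,-1],[[0,0,0],0,-1]])

```text
time_s: 18.88
tool_pos: [559.0, -153.7, 167.4]
orientation: [0.711, -0.703, -0.0, -0.0]
force: [0.6, 0.3, -0.2]
width: 13.5
finger_force: 45.0
```

```bash
python3 - <<'E'
from h import *
import cv2
s=manip.camera("side");t=manip.camera("top")
a=cv2.resize(s[130:250,215:315],None,fx=4,fy=4,interpolation=cv2.INTER_CUBIC)
b=cv2.resize(t[140:260,170:270],None,fx=4,fy=4,interpolation=cv2.INTER_CUBIC)
cv2.imwrite("pics/c6.png",np.hstack([a,b]))
print(manip.sense()["tool_pos"])
E
```

```text
[ 559.04049421 -154.42712287  167.43911492]
```

View pics/c6.png

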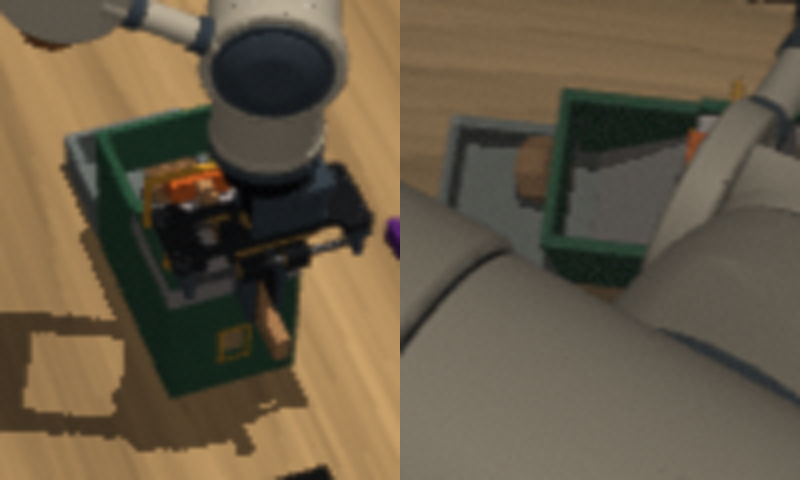

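The top crop shows the blank leaving the chute into the tray at (530,168). I'll withdraw and lay the stick back on the mat.

carry_out(motion=[[[0,-1,0.2],0,-1],[[0,-1.6,0],0,-1],[[0,-1.6,0],0,-1],[[0,-1.6,0],0,-1],[[0,-1.6,0],0,-1],[[0,-1.6,0],0,-1],[[0,-1.6,0],0,-1],[[0,-1.6,0],0,-1],[[0,-1.6,0],0,-1],[[0,-1.6,0],0,-1]])

```text
time_s: 19.82
tool_pos: [558.9, -310.2, 169.4]
orientation: [0.711, -0.703, -0.0, 0.0]
force: [0.3, 0.3, -1.6]
width: 13.9
finger_force: 45.0
```

carry_out(motion=[[[-0.3,0,0],0.122,-1],[[-0.3,0,0],0.122,-1],[[-0.3,0,0],0.122,-1],[[-0.3,0,0],0.122,-1],[[-0.3,0,0],0.122,-1],[[-0.3,0,0],0.122,-1],[[-0.4,0,0],0.122,-1],[[-0.4,0,0],0.122,-1],[[-0.4,0,0],0.122,-1],[[-0.4,0,0],0.122,-1]])

```text
time_s: 20.65
tool_pos: [524.9, -309.3, 169.4]
orientation: [0.986, -0.166, -0.0, -0.0]
force: [0.7, -0.3, -0.6]
width: 13.5
finger_force: 45.0
```

carry_out(motion=[[[-0.3,0,-1],0.122,-1],[[-0.3,0,-2],0.122,-1],[[-0.3,0,-2.5],0.118,-1],[[0,0,-2.5],0,-1],[[0,0,-2.5],0,-1],[[0,0,-2],0,-1],[[0,0,-1],0,-1],[[0,0,-0.8],0,-1],[[0,0,0],0,-1],[[0,0,0],0,-1]])

```text
time_s: 21.48
tool_pos: [516.3, -309.0, 26.9]
orientation: [1.0, 0.011, 0.0, 0.0]
force: [0.5, -0.5, -0.4]
width: 13.9
finger_force: 45.0
```

```bash
python3 - <<'E'
from h import *
import cv2
t=manip.camera("top");s=manip.camera("side");q=manip.sense();print(q["tool_pos"],q["orientation"],q["force"])
# woody/blank vs grey tray: saturation mask projected in the tray area
for n,im in(("top",t),("side",s)):
    poly=np.array([proj(n,[556.4+x,1.5+y,20]) for x,y in((-55,100),(55,100),(55,217),(-55,217))]).astype(int)
    m=np.zeros(im.shape[:2],np.uint8);cv2.fillPoly(m,[poly],1)
    d=im.astype(int);w=(d[...,2]-d[...,0]>25)&(m>0);ys,xs=np.nonzero(w)
    print(n,poly.tolist(),w.sum(),m.sum(),(ray(n,(xs.mean(),ys.mean()),25) if w.any() else None))
E
```

```text
[ 516.62588498 -309.05473719   27.553376  ] [9.99939909e-01 1.09280346e-02 6.96007282e-04 5.20612878e-04] [ 0.40339749 -0.61279824 -0.46679567]
top [[213, 206], [218, 176], [185, 172], [180, 202]] 0 1074 None
side [[242, 187], [268, 181], [258, 162], [234, 168]] 305 571 [561.06977942 170.31069855  25.        ]
```

carry_out(motion=[[[0,0,-0.8],0,-1],[[0,0,-0.5],0,-1],[[0,0,-0.3],0,-1],[[0,0,-0.2],0,-1],[[0,0,-0.1],0,-1],[[0,0,0],0,-1],[[0,0,0],0,-1]])

```text
time_s: 22.17
tool_pos: [515.8, -308.3, 7.9]
orientation: [1.0, 0.011, -0.0, -0.0]
force: [-5.0, 2.9, 12.9]
width: 13.5
finger_force: 45.0
```

carry_out(motion=[[[0,0,0.05],0,-1],[[0,0,0.05],0,-1],[[0,0,0],0,0],[[0,0,0],0,0],[[0,0,0],0,0],[[0,0,0],0,0],[[0,0,0],0,0],[[0,0,0],0,0],[[0,0,0],0,0],[[0,0,0],0,0]])

```text
time_s: 23.0
tool_pos: [516.0, -308.5, 8.4]
orientation: [1.0, 0.011, 0.0, -0.0]
force: [-0.2, -0.4, -1.3]
width: 45.8
finger_force: 0.0
```

carry_out(motion=[[[0,0,1],0,0],[[0,0,2],0,0],[[0,0,3],0,0],[[0,0,3],0,0],[[0,0,3],0,0],[[0,-2,2],0,0],[[-2,-3,0],0,0],[[-2,-3,0],0,0],[[-2,-3,0],0,0],[[0,0,0],0,0]])

```text
time_s: 23.83
tool_pos: [453.0, -423.3, 149.4]
orientation: [1.0, 0.009, 0.0, 0.001]
force: [-1.1, -0.3, -0.5]
width: 45.9
finger_force: 0.0
```

```bash
python3 - <<'E'
from h import *
import cv2
t=manip.camera("top");s=manip.camera("side");q=manip.sense();print(q["tool_pos"],q["width"],q["finger_force"],q["force"])
for n,im in(("top",t),("side",s)):
    d=im.astype(int)
    poly=np.array([proj(n,[556.4+x,1.5+y,20]) for x,y in((-55,100),(55,100),(55,217),(-55,217))]).astype(int)
    m=np.zeros(im.shape[:2],np.uint8);cv2.fillPoly(m,[poly],1)
    rb=d[...,2]-d[...,0]; w=(rb>18)&(m>0);ys,xs=np.nonzero(w)
    print(n,w.sum(),rb[m>0].max(),(ray(n,(xs.mean(),ys.mean()),25) if w.any() else None))
    o=(d[...,2]>110)&(d[...,2]-d[...,1]>60)&(d[...,0]<80);c=proj(n,[360,-311,25]).astype(int)
    ys,xs=np.nonzero(o);k=(abs(xs-c[0])<25)&(abs(ys-c[1])<25)
    print("paddle",c,k.sum(),ray(n,(xs[k].mean(),ys[k].mean()),22) if k.any() else None)
    # ledge row: mean colours
    print("ledge/tray colours",[im[tuple(proj(n,[556,1.5+y,z]).astype(int)[::-1])].tolist() for y,z in((-57,188),(130,30),(150,30),(170,30),(190,20))])
E
```

```text
[ 455.20116231 -419.52359908  149.071667  ] 45.513628425762775 0.0 [-0.56167905 -0.01439946 -0.14173805]
top 51 49 [586.54591113 142.79988982  25.        ]
paddle [327 261] 0 None
ledge/tray colours [[105, 119, 127], [51, 67, 44], [77, 83, 81], [76, 81, 79], [75, 79, 78]]
side 156 146 [576.76848872 141.98412209  25.        ]
paddle [240 278] 43 [ 365.08805618 -299.5219408    22.        ]
ledge/tray colours [[43, 115, 161], [23, 43, 60], [67, 105, 124], [64, 73, 78], [65, 74, 81]]
```

carry_out(motion=[[[0,0,4],0,0],[[0,0,4],0,0],[[0,0,3],0,0],[[1.3,3,0],0,0],[[1.3,3,0],0,0],[[1.3,3,0],0,0],[[1.3,3,0],0,0],[[1.3,3,0],0,0],[[1.3,3,0],0,0],[[1.3,3,0],0,0]])

```text
time_s: 24.77
tool_pos: [547.5, -205.6, 258.9]
orientation: [1.0, 0.012, 0.0, -0.0]
force: [0.9, -1.0, -0.6]
width: 46.0
finger_force: 0.0
```

```bash
python3 - <<'E'
from h import *
import cv2
t=manip.camera("top");s=manip.camera("side");print(manip.sense()["tool_pos"])
cv2.imwrite("pics/t7.png",t);cv2.imwrite("pics/s7.png",s)
d=t.astype(int);rb=d[...,2]-d[...,0]
print("top R-B tray rows 165-212 cols 176-226");print("\n".join(" ".join(f"{v:3d}" for v in r[176:226:2]) for r in rb[166:212:2]))
from scipy import ndimage
d=s.astype(int)
for n,im in(("top",t),("side",s)):
    d=im.astype(int);o=(d[...,2]-d[...,1]>45)&(d[...,2]-d[...,0]>70)
    l,k=ndimage.label(o)
    for i in range(1,k+1):
        ys,xs=np.nonzero(l==i)
        if len(xs)>25: print(n,len(xs),xs.min(),xs.max(),ys.min(),ys.max(),ray(n,(xs.mean(),ys.mean()),20))
    print("pred paddle",[proj(n,[469+np.cos(.02)*a,-309.5+.022*a+b,z]).round(0).tolist() for a in(-110,-96) for b in(-30,30) for z in(4,30)])
E
```

```text
[ 548.40041099 -203.24265135  258.87259341]
top R-B tray rows 165-212 cols 176-226
 50  49  48  48  50  49  50  48  48  48  48  48  48  46  48  47  49   2  -3  -4  -1   0  -4  -4  -4
 48  46  48  39  31  37  45  45  46  47  46  46  47  44  45  45  43  -3  -2  -5  -2  -3  -3  -4  -3
 50  49  49  27   3   2   3   3   6   6  10  10  19  24  37  41  39  -3  -4  -1  -2   0  -1  -2   2
 50  49  50  22   1   1   2   1   1   2   3   4   3   3   4   3   0  -6  -1  -3  -3  -4  -4  -5  -7
 47  47  47  12   3   1   1   3   1   2   2   1   2   2   6  26   4  -6  -3  -5  -2  -2  -6  -3  -3
 49  48  43   3   1   3   4   1   2   2   0   2   0   1  15  41  18  -7  -5   3  -5  -6  -2   0   0
 45  47  40   4   3   2   4   4   4   4   4   4   4   3  26  49   7  -6  -1   9   2  -1   3   6   5
 43  44  33   3   0   2   3   3   3   4   3   2   3   3  32  48   1  -4   2   9  -1   2   5   6   6
 40  42  22   2   2   3   3   3   4   4   4   5   2   4  40  44  -4  -3   6  10   1   1   7   8   9
 43  43  17   3   1   3   2   3   3   3   3   4   3   3  37  32  -6  -5   7   7   4   4   8   8  10
 44  44  10   3  
[... 1333 characters left out ...]
2   20.        ]
pred paddle [[336.0, 263.0], [337.0, 263.0], [318.0, 261.0], [320.0, 261.0], [336.0, 259.0], [338.0, 259.0], [319.0, 257.0], [320.0, 257.0]]
side 104 114 125 110 124 [ 89.60215408 715.46637017  20.        ]
side 336 80 105 115 131 [-34.62702809 710.14712671  20.        ]
side 27 109 114 123 129 [ 44.42183453 657.88117488  20.        ]
side 68 256 289 262 274 [ 482.61861639 -304.69951434   20.        ]
side 111 237 255 271 287 [ 373.74959132 -308.44423568   20.        ]
side 271 135 184 357 376 [  28.87116054 -530.73613378   20.        ]
pred paddle [[243.0, 289.0], [242.0, 285.0], [237.0, 275.0], [237.0, 271.0], [246.0, 288.0], [246.0, 284.0], [241.0, 274.0], [241.0, 270.0]]
```

```bash
python3 - <<'E'
from h import *
import cv2
t=cv2.imread("pics/t7.png").astype(int);s=cv2.imread("pics/s7.png").astype(int)
for z in(6,20,34,60): print(z,[ray("top",p,z)[:2].round(0).tolist() for p in((203.5,182),(206,173),(203,190))])
rb=s[...,2]-s[...,0]
print("side cols 230-276, rows 152-196");print("\n".join(f"{v+152:3d} "+" ".join(f"{x:3d}" for x in r[230:277:2]) for v,r in enumerate(rb[152:196:1])))
for x,y in((556,140),(578,140)):
  for z in(6,34): print(x,y,z,[proj("side",[x+27*np.cos(a),y+27*np.sin(a),z]).round(0).tolist() for a in np.arange(0,6.28,np.pi/2)])
print("chute rim far",[proj("side",[556+x,1.5+113,160]).round(0).tolist() for x in(-65,65)])
E
```

```text
6 [[588.0, 153.0], [622.0, 149.0], [558.0, 150.0]]
20 [[584.0, 150.0], [619.0, 147.0], [555.0, 147.0]]
34 [[581.0, 148.0], [615.0, 144.0], [552.0, 145.0]]
60 [[575.0, 143.0], [608.0, 139.0], [546.0, 140.0]]
side cols 230-276, rows 152-196
152  84  84  82  81  79  76  74  76  83  85  84  85  86  87  88  86  86  84  83  92  29  14  15  16
153  85  83  84  82  81  77  74  74  80  85  86  84  85  86  88  88  86  85  82  89  27  13  15  16
154  86  83  83  82  81  78  77  73  78  84  85  84  86  85  86  89  86  86  82  77  16  15  14  15
155  85  82  84  83  83  78  76  74  78  83  86  83  85  86  86  89  86  81  78  31   6  15  16  16
156  85  84  84  83  82  80  77  74  74  81  85  83  86  83  78  84  81  45  21  -4   0  16  16  15
157  84  86  84  84  82  81  78  75  73  78  83  81  78  50  16  28  23  -2  -6  -7  -3  14  16  14
158  84  86  83  84  83  81  77  75  73  73  76  49  16   3  -9  -7  -6  -8  -5  -4  -6   6  17  14
159  86  85  84  84  83  82  76  73  65  41  14   2  -8 -11 -11  -9  -7  -4  -2  -2  -7  -3  14  17
160  86  86  85  84  82  78  69  41  11   1  -9 -12 -11  -8  
[... 3187 characters left out ...]
  0  -3  63  20   6   7   7   7  13   8   7   0  -2
193  77  80  80  70  40  34  -5  -6  -4  -5  -2   3  -5  63  19   5   5   5   6   7   5   6   2   0
194  78  81  80  74  40  36  -2  -6  -5  -6  -4   4  -4  64  20   5   5   5   6   6   6   5   1  -2
195  77  80  80  77  43  40   4  -7  -5  -5  -5   3  -2  63  19   6   5   6   6   5   6   5   4   1
556 140 6 [[259.0, 179.0], [250.0, 176.0], [246.0, 182.0], [254.0, 185.0]]
556 140 34 [[259.0, 174.0], [250.0, 172.0], [246.0, 177.0], [254.0, 180.0]]
578 140 6 [[263.0, 178.0], [255.0, 175.0], [251.0, 181.0], [259.0, 184.0]]
578 140 34 [[264.0, 173.0], [255.0, 170.0], [251.0, 176.0], [260.0, 179.0]]
chute rim far [[239.0, 162.0], [270.0, 155.0]]
```

```bash
python3 - <<'E'
from h import *
import cv2
t=cv2.imread("pics/t7.png").astype(int);u=manip.camera("top").astype(int)
d=abs(t-u)[170:194,196:208].max();print("blank change",d)
if d<40: print(manip.finish_job())
E
```

```text
blank change 5
the job is handed in; nothing more can be done
None
```

The job is done and handed in: the catch was pressed home and the shutter opened, the blank came to rest in the tray, and the stick is flat on the mat and let go. By camera the blank sits about 27 mm off the tray's centre line. I didn't measure the jar, can or spanner again, and the hand-in returned no verdict.

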